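Seat a slicer's blade insert with its spring clip and swing the clip clear

ROBOT

A 6-joint arm with a two-finger parallel gripper is mounted at the origin on a cart in front of the work surface, level with it; the furniture and walls round the work are solid. World frame = base frame: x ahead of the robot, y to its left, z up, the work surface at z = 0. Lengths are in mm, angles in rad, forces in N, time in s.
With the tool pointing down it reaches from about 350 to 775 mm from the base axis. Payload 7.3 kg.
Tool frame: the origin (TCP) lies at the very end of the fingers, on their centre line; the grasp point (between the pads) lies 19 mm behind it (bot.grip_point_offset is the distance from the TCP to the grasp point, in mm); z points along the fingers, y is the line along which they close (so a half turn about z gives the same grasp; the last joint's range is limited). The gripper opens to 92 mm and grips with 3 to 60 N. Pads are 19 mm wide; open, the fingers measure 130 mm over their backs; the gripper's body (75 mm by 190 mm) begins 47 mm behind the grasp point.
Start: joints at [-1.298, 0.342, 1.524, -0, 1.275, -0.146], TCP at [213.523, -479.638, 226.741] pointing down, gripper open.
Joint ranges: [-2.53, 2.53], [-0.77, 2.02], [0.04, 2.7], [-1, 4.14], [0.28, 2.66], [-3.11, 3.11]. Speed limits (rad/s): [2.57, 2.57, 3.14, 3.14, 3.14, 3.14].

INTERFACE

Orientations are given as [roll, pitch, yaw] about the fixed x, y, z axes, in that order (R = Rz(yaw) Ry(pitch) Rx(roll)).
In Python, from plant import bot gives the robot as it stands. The module is installed in compiled form; this text tells all that it offers.
- The arm moves only by the shell command python3 -m jog 'ROWS' [OPENING]. ROWS is JSON, a list of rows, each a list of 6 numbers: the shift along the tool's x, y, z in mm, then the turn, a rotation vector about the tool's x, y, z in rad. In form: [[dx, dy, dz, rx, ry, rz], ...]. A call has 1 to 12 rows; each row shifts and turns the commanded pose from where the row before left it, along the tool's axes as they then stand; what a row does not reach is not made up. A row lasts 1/10 s, in which the tool goes at most 50 mm and 8.59 degrees, less where a joint would pass 70% of its speed; a pose out of reach is approached as far as the arm can. A call with a gripper value outside its range is refused whole. OPENING is the opening in per cent of the stroke, from 0 (shut) to 100 (fully open), set as the call begins (- or left out, the last holds). The fingers move at their own pace and stop on an object; the grip force is fixed at half the most. Time passes only in rows, so rows that do not move let the fingers close. It gives the time, the measured TCP pose, the force, the opening and the grip force at its end, in the units of the state.
- bot.get_obs(): the state, without advancing time (a new reading comes with each control period).
- bot.capture(name): name is "scene" or "top"; returns the picture (384x512x3 uint8, red, green, blue); there is no depth.
- bot.camera_model(name): a dict with "fx", "fy", "cx", "cy" (pixels), "position" and "orientation" of the camera in the world. Camera axes: x right, y down, z forward; pixel columns grow to the right and rows downward; lengths in mm; the calibration is good to about 2 mm. A picture is of the moment at which its call begins. camera_model takes no time and is no camera call.
- bot.close_job(): hands the job in; it is judged then, once.
Trained networks look in the newest picture that a camera, given by its name, has taken for a name from the list of things; names that differ only in an ending like _2 or _b are one class to them, and where a whole thing is asked for, a point or a joint stands for the part that bears it (a point fixed in the world has none). Each returns a list of dicts, best first, with "p" (0 to 1); they miss things now and then, are a little off and sometimes report something else, mostly with a low value. They report only what shows in the picture. A call takes as long as a camera call.
- bot.outline_of(target, camera): "mask" (384x512 bool, what is visible of it) and "pixel" ([column, row] in pixels, amid what is visible of it).
The state is a dict: "time": time; "joint_positions": joint angles; "dq": joint speeds; "tau": joint torques, N m; "tool_pos": TCP position; "tcp_rot": TCP orientation; "contact_force": force on the tool from outside, world axes, zero at the start; "moment": the same for the moment, N m; "grip_width": finger opening in mm; "finger_force": force on a finger pad.
Only numpy, scipy, OpenCV 4.12 (cv2) and the standard library are available. Lean on these libraries where they do the work, as an engineer would, in place of code of your own. Each camera call takes 0.05 s, during which the arm holds its last target. There are 200 camera calls.

TASK

The slicer's blade insert stands proud of its notches: without touching the sharp insert, swing the spring clip by its black post onto the insert's near edge until its step bears firmly on that edge and the insert has been pushed along and dropped fully home, and stop gently when it comes up solid. Then swing the clip all the way back to its parked side and let go, leaving the insert home. Leave the ramekin and the spice jar beside the bed where they are.

Things in the scene. Friction and masses are not known exactly. Their poses are not given: they have to be found in the camera images.
- bed: Fixed steel plate of the slicer bed, top 10 mm above the worktop. Origin on the worktop; z up; x = direction in which the insert is pushed home (roughly away from the robot), y to the left of it. Plate spans x -125..95, y -92..60 mm. The insert's channel lies between two dark guides: x -15..88, inner faces y = +-41.5, tops z = 24 mm. A dark wall at its far end is 26 mm high.
- channel (a point): Fixed to the bed at x = 25, y = 0, z = 10 mm: nominal place of the insert's origin when home. Two grey rails (tops z = 15 mm) carry the insert and have 10 mm long notches for its feet. The rails' setting along x differs each time by up to 7 mm either way and is not reported, so home is up to 9 mm from this point along x and is found by feel; its height is z = 10 mm.
- insert: Loose blade insert between the guides: bare-metal plate 90 (x) x 80 (y) x 6 mm, 0.25 to 0.4 kg, slanted blade on top. Axes as the bed's; origin under its centre, level with the undersides of its four 5 mm feet; plate z 5..11 mm, near edge x = -45 mm. It starts standing on the rails (15 mm above the worktop), 9 to 36 mm short of home; home it has dropped 5 mm, to 10 mm. Not to be touched.
- clip (a joint): Clip angle about its upright pivot screw, rad. 0 = parked end stop; grows clockwise seen from above, towards the insert. The arm points along (-sin f, cos f) in the bed's x, y with f = 1.40 - angle. Starts at 0 to 0.3; comes up solid on the home insert somewhere between 1.25 and 1.55. It stays where it is left; swinging it freely takes about 1 N at the post.
- pivot (a point): Point on the pivot screw's axis, fixed to the bed at x = -28, y = -72, z = 49 mm (level with the top of the clip's lever).
- post (a point): Centre of the clip's finger post, at z = 70 mm: upright black round post, diameter 13 mm, z 49 to 84 mm, 55 mm from the pivot axis on the end of the flat dark lever (14 mm wide, top at 49 mm). Push it sideways from either side or straddle it from above. Pushing the insert and riding onto its edge takes 3 to 10 N here, in two humps; then it rises steeply: 12 to 16 N is firm.
- leaf: The clip's bare-steel spring leaf, carried round with the post; it can lift 11 mm against a coil spring (3 N at rest, 0.35 N more per mm). Arm 16 mm wide, z 28 to 31 mm, with a nose 60 to 84 mm from the pivot axis. Origin on the pivot axis at worktop height, y along the arm, x towards the side it swings on to. Pressing the insert with more than 16 N in all would damage it.
- step (a point): On the leaf's nose, 72 mm from the pivot axis: top of the step's flat front face, at the underside of the pad. The pad runs 6 mm ahead of it, then a ramp rises 10 mm over 18 mm; the step's face goes 7.5 mm down from here. With the clip fully on, the pad lies on the insert's top and the face bears on its near edge (insert x = -45 mm).
- ramekin: White ramekin 82 mm wide, 42 mm tall, beside the bed on its left; a bystander. Origin under its centre.
- spice_jar: Spice jar 42 mm wide, 99 mm tall, beside the bed on its right; a bystander. Origin under its centre.

How it is judged (in metres and radians):
On the way:
1. the clip is fully on: its step within 1.5 mm of the insert's near edge and bearing on it firmly (over 6.5 N in all), the insert down in its notches (x of step in the frame of insert above -0.0465 m and contact force between leaf and insert above 6.5 N and z of insert in the frame of bed below 0.0118 m), for 0.2 s.
At the end, for the whole second after the job is handed in: The insert lies flat and at rest in its notches (origin less than 11.8 mm above the worktop, tilt under 0.03 rad) and the clip is back on its parked side (angle below 0.35 rad) (value of joint clip below 0.35 rad and z of insert in the frame of bed below 0.0118 m and angle between insert's own z axis and vertical below 0.03 rad and linear speed of insert below 0.01 m/s); the robot touches nothing.
It fails at once if the robot touches the insert (contact force between any of the fingers, the arm and insert above 1 N).
It fails at once if the clip is forced: its leaf presses the insert with more than 16 N (contact force between leaf and insert above 16 N).
It fails at once if the ramekin or the spice jar is disturbed (moved more than 20 mm) (distance of any of ramekin, spice_jar from where it was at the start of the episode above 0.02 m).
It also fails if it takes over 69 s, if anything falls off the work surface, if the arm or the gripper's body presses on something with over 40 N, if the wrist force passes 120 N, or if a joint passes its speed limit or range.

## Working session

There is one attempt and no reset: what is moved stays moved. The work goes in short steps, Python scripts to look and compute and a shell command to move; the robot and the scene stay as the last step left them, time stands still between calls to the robot, and variables do not carry over. Pictures are saved under pics/ and viewed, at most 10 in all, crops included, and the job is handed in when it is done.

```bash
mkdir -p pics
python3 - <<'E'
from plant import bot
import cv2,numpy as np
o=bot.get_obs();print(o)
for c in("scene","top"):
    im=bot.capture(c);cv2.imwrite(f"pics/{c}0.png",im[:,:,::-1]);print(c,bot.camera_model(c))
    for t in("post","insert","bed","clip","ramekin","spice_jar","leaf"):
        r=bot.outline_of(t,c)
        print(t,[(round(x["p"],2),np.round(x["pixel"],1).tolist(),int(x["mask"].sum())) for x in r[:2]])
        if r: np.save(f"pics/{c}_{t}.npy",r[0]["mask"])
E
```

```text
{'time': 0.0, 'joint_positions': array([-1.29800168e+00,  3.42713048e-01,  1.52503886e+00,  1.52094713e-06,
        1.27535789e+00, -1.46000456e-01]), 'dq': array([-0.00062016,  0.00042109, -0.00109546, -0.00294786, -0.00015276,
        0.00023685]), 'tau': array([ 6.98400145e-04, -4.31239271e+01, -2.44222051e+01,  7.17535196e-02,
        5.59863774e-02, -1.15131074e-04]), 'tool_pos': array([ 213.40676054, -479.22597869,  226.04234446]), 'tcp_rot': array([-3.14009186e+00, -2.22157191e-04,  4.18794495e-01]), 'contact_force': array([ 0.49484783,  0.06142307, -0.19210602]), 'moment': array([-0.04539701, -0.01353859,  0.01412703]), 'finger_force': 0.0, 'grip_width': 91.85700546894347}
scene {'fx': 374.1446301589942, 'fy': 374.1446301589942, 'cx': 258.6847025126828, 'cy': 182.35500393802258, 'position': array([196.9673455 , 481.94837795, 716.59151093]), 'orientation': array([-2.41526435, -0.01257648, -2.44415588])}
post [(0.83, [284.8, 218.6], 428)]
insert [(0.97, [246.9, 211.4], 1127)]
bed [(0.94, [263.7, 229.1], 3449), (0.23, [283.3, 173.5], 606)]
clip [(0.57, [282.1, 214.5], 461)]
ramekin [(0.66, [204.7, 239.7], 1214)]
spice_jar [(0.59, [284.5, 176.8], 624)]
leaf [(0.8, [285.4, 229.7], 264), (0.29, [283.0, 216.9], 498)]
top {'fx': 453.52807532085404, 'fy': 453.52807532085404, 'cx': 253.6373730820391, 'cy': 195.29021222131632, 'position': array([375.8666483 ,  19.1492131 , 954.43864454]), 'orientation': array([-2.96222716,  0.03401902, -1.57762059])}
post [(0.69, [248.8, 232.0], 473)]
insert [(0.9, [227.1, 194.1], 1620), (0.5, [292.6, 193.0], 555)]
bed [(0.94, [244.6, 214.6], 5302)]
clip [(0.73, [248.6, 237.1], 484), (0.46, [241.9, 219.4], 5464)]
ramekin [(0.71, [180.0, 183.6], 1175), (0.36, [247.0, 219.3], 5333)]
spice_jar [(0.89, [288.9, 191.8], 543), (0.62, [176.2, 187.0], 1213)]
leaf [(0.72, [238.4, 237.0], 251)]
```

Run:
```python
import cv2
a=cv2.imread("pics/top0.png")[140:280,140:320];cv2.imwrite("pics/top0c.png",cv2.resize(a,None,fx=4.2,fy=4.2,interpolation=cv2.INTER_CUBIC))
a=cv2.imread("pics/scene0.png")[120:290,160:350];cv2.imwrite("pics/scene0c.png",cv2.resize(a,None,fx=3.5,fy=3.5,interpolation=cv2.INTER_CUBIC))
```

```text
(no output)
```

View pics/top0c.png

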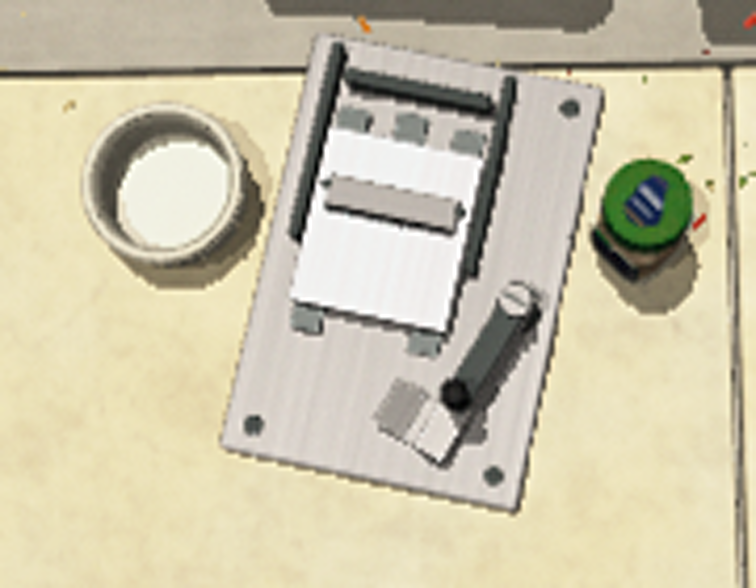

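View pics/scene0c.png

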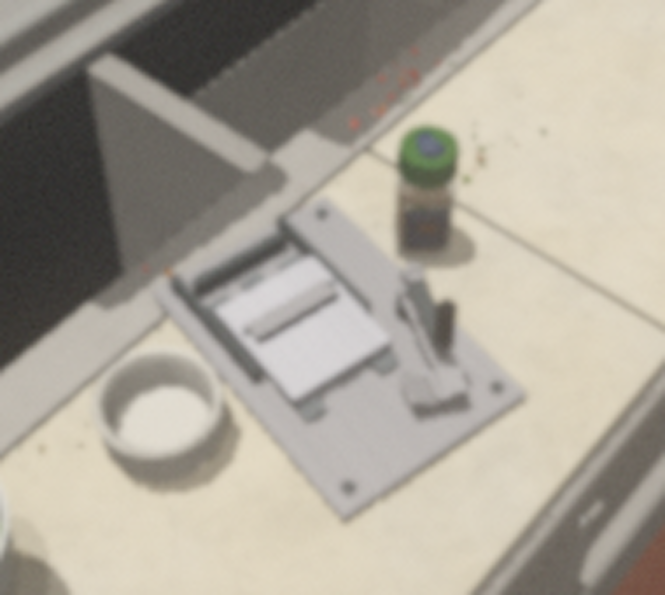

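The top crop shows the bed with corners at about (320,35), (603,90), (517,512) and (222,445). The pivot screw is at (517,298), the post top at (456,392), and the jar and ramekin are well clear. Next I fit the bed pose.

```bash
cat > h.py <<'E'
import numpy as np, json
from scipy.spatial.transform import Rotation as R
from scipy.optimize import least_squares
from plant import bot
def proj(c,P):
    m=bot.camera_model(c);Q=(np.atleast_2d(P)-m["position"])@R.from_euler("xyz",m["orientation"]).as_matrix()
    return np.c_[m["fx"]*Q[:,0]/Q[:,2]+m["cx"],m["fy"]*Q[:,1]/Q[:,2]+m["cy"]]
def b2w(p,P):
    P=np.atleast_2d(P).astype(float);c,s=np.cos(p[2]),np.sin(p[2])
    return np.c_[p[0]+c*P[:,0]-s*P[:,1],p[1]+s*P[:,0]+c*P[:,1],P[:,2]]
E
python3 - <<'E'
from h import *
B=[[95,60,10],[95,-92,10],[-125,-92,10],[-125,60,10],[-28,-72,51]]
T=np.array([[320,35],[603,90],[517,512],[222,445],[517,296]])/4.2+140
S=np.array([[160,285],[325,200],[525,395],[345,520]])/3.5+[160,120]
f=lambda p:np.r_[(proj("top",b2w(p,B))-T).ravel(),(proj("scene",b2w(p,B[:4]))-S).ravel()]
r=least_squares(f,[450,0,-0.2],loss="soft_l1");p=r.x;print(p,np.round(f(p),1))
json.dump(list(p),open("bed.json","w"))
post=lambda a,z:[-28-55*np.sin(1.4-a),-72+55*np.cos(1.4-a),z]
t=np.array([456,387])/4.2+140; s=np.array([446,303])/3.5+[160,120]
for c,px in(("top",t),("scene",s)):
    print(c,[(a,np.round(proj(c,b2w(p,post(a,84)))[0]-px,1)) for a in(0,.1,.2,.3)])
e=np.array([[292,302],[445,331]])/4.2+140
for x in(-60,-55,-50,-45,-40,-35,-30):
  print(x,np.round(proj("top",b2w(p,[[x,40,26],[x,-40,26]]))-e,1).tolist())
print(b2w(p,[[-28,-72,49],post(0,84),post(.1,84),post(.2,84),post(1.4,84)]))
for n,c in(("ramekin",(165,185)),("jar",(648,200))): 
  q=np.array(c)/4.2+140; z=42 if n=="ramekin" else 99
  w=least_squares(lambda v:(proj("top",[v[0],v[1],z])[0]-q),[450,0]).x;print(n,w)
E
```

```text
[ 5.48771556e+02  9.40903534e+01 -2.21596006e-01] [-0.6 -1.3  0.9 -0.4 -0.1  0.5 -1.2  0.8 -0.   1.5 -3.   0.8  0.4 -2.6
  1.4 -1.2 -0.5 -0.7]
top [(0, array([3.6, 3.7])), (0.1, array([1. , 2.5])), (0.2, array([-1.4,  1.1])), (0.3, array([-3.7, -0.6]))]
scene [(0, array([ 4.4, -0.9])), (0.1, array([ 2.1, -0.1])), (0.2, array([-0.2,  0.6])), (0.3, array([-2.7,  1. ]))]
-60 [[-2.4, 5.6], [-1.2, 6.7]]
-55 [[-1.9, 3.3], [-0.6, 4.4]]
-50 [[-1.3, 0.9], [-0.1, 2.0]]
-45 [[-0.7, -1.4], [0.4, -0.3]]
-40 [[-0.2, -3.7], [0.9, -2.7]]
-35 [[0.4, -6.1], [1.4, -5.0]]
-30 [[0.9, -8.4], [2.0, -7.4]]
[[505.63155863  30.00493657  49.        ]
 [454.8117304   51.0369374   84.        ]
 [457.16531437  56.00538209  84.        ]
 [460.00315703  60.71403892  84.        ]
 [517.71983717  83.66007166  84.        ]]
ramekin [567.22121992 202.66359038]
jar [545.19389909 -30.90315994]
```

```bash
cat >> h.py <<'E'
def plan(goal,yaw,n,zfix=True):
    "rows in tool axes from the present pose to goal, straight line, even turn (tool down)"
    o=bot.get_obs();p=np.array(o["tool_pos"]);y=o["tcp_rot"][2];d=(np.array(goal)-p)/n;t=((yaw-y+np.pi)%(2*np.pi)-np.pi)/n
    for i in range(n):
        a=y+i*t;print([round(float(v),1) for v in(np.cos(a)*d[0]+np.sin(a)*d[1],np.sin(a)*d[0]-np.cos(a)*d[1],-d[2])]+[0,0,round(float(-t),3)],end=",")
    print()
def at(a,z):
    p=json.load(open("bed.json"));f=1.4-a
    return b2w(p,[-28-55*np.sin(f),-72+55*np.cos(f),z])[0], f+p[2]+np.pi/2
E
python3 - <<'E'
from h import *
g,y=at(.17,226);print(g,y);plan(g,y,16)
E
```

```text
[459.10255338  59.33157413 226.        ] 2.579200320945504
[27.7, -24.5, 0.0, 0, 0, -0.135],[30.8, -20.6, 0.0, 0, 0, -0.135],[33.3, -16.2, 0.0, 0, 0, -0.135],[35.1, -11.6, 0.0, 0, 0, -0.135],[36.4, -6.8, 0.0, 0, 0, -0.135],[37.0, -1.8, 0.0, 0, 0, -0.135],[36.9, 3.2, 0.0, 0, 0, -0.135],[36.1, 8.1, 0.0, 0, 0, -0.135],[34.7, 12.9, 0.0, 0, 0, -0.135],[32.6, 17.4, 0.0, 0, 0, -0.135],[30.0, 21.7, 0.0, 0, 0, -0.135],[26.8, 25.5, 0.0, 0, 0, -0.135],[23.1, 28.9, 0.0, 0, 0, -0.135],[19.0, 31.8, 0.0, 0, 0, -0.135],[14.6, 34.0, 0.0, 0, 0, -0.135],[9.9, 35.7, 0.0, 0, 0, -0.135],
```

```bash
python3 -m jog '[[27.7,-24.5,0,0,0,-0.135],[30.8,-20.6,0,0,0,-0.135],[33.3,-16.2,0,0,0,-0.135],[35.1,-11.6,0,0,0,-0.135],[36.4,-6.8,0,0,0,-0.135],[37,-1.8,0,0,0,-0.135],[36.9,3.2,0,0,0,-0.135],[36.1,8.1,0,0,0,-0.135]]' 40
python3 -m jog '[[34.7,12.9,0,0,0,-0.135],[32.6,17.4,0,0,0,-0.135],[30,21.7,0,0,0,-0.135],[26.8,25.5,0,0,0,-0.135],[23.1,28.9,0,0,0,-0.135],[19,31.8,0,0,0,-0.135],[14.6,34,0,0,0,-0.135],[9.9,35.7,0,0,0,-0.135],[0,0,0,0,0,0],[0,0,0,0,0,0]]'
python3 - <<'E'
from h import *
g,y=at(.17,98);plan(g,y,4)
E
```

```text
time: 1.6
tool_pos: [336.9, -208.9, 226.9]
tcp_rot: [3.141, 0.001, 1.504]
contact_force: [1.1, 0.0, 0.8]
grip_width: 37.7
finger_force: 0.0
time: 2.6
tool_pos: [459.2, 59.7, 226.5]
tcp_rot: [-3.141, -0.0, 2.58]
contact_force: [0.2, -0.4, 0.2]
grip_width: 36.7
finger_force: 0.0
[-0.0, -0.1, 32.1, 0, 0, 0.0],[-0.0, -0.1, 32.1, 0, 0, 0.0],[-0.0, -0.1, 32.1, 0, 0, 0.0],[-0.0, -0.1, 32.1, 0, 0, 0.0],
```

Down to just above the post, then check from both cameras.

```bash
python3 -m jog '[[0,0,33,0,0,0],[0,0,33,0,0,0],[0,0,33,0,0,0],[0,0,30,0,0,0],[0,0,0,0,0,0]]'
python3 - <<'E'
from h import *
import cv2
a=bot.capture("scene")[:,:,::-1];b=bot.capture("top")[:,:,::-1]
s=cv2.resize(a[140:290,200:350],(560,560),interpolation=cv2.INTER_CUBIC)
t=cv2.resize(b[150:270,180:300],(560,560),interpolation=cv2.INTER_CUBIC)
cv2.imwrite("pics/c1.png",cv2.resize(np.hstack([s,t]),(800,400)))
E
```

```text
time: 3.1
tool_pos: [456.4, 58.1, 94.9]
tcp_rot: [-3.138, -0.006, 2.576]
contact_force: [0.4, 0.4, 1.7]
grip_width: 36.6
finger_force: 0.0
```

View pics/c1.png

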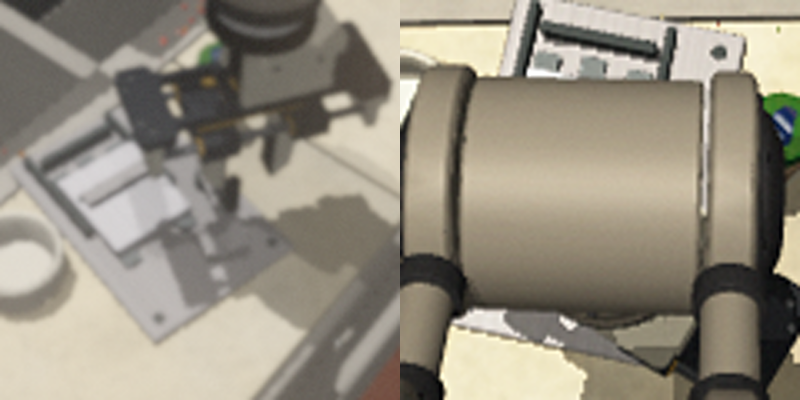

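The scene view (left) shows the post at about (230,190), between the finger tips at (212,170) and (272,160). I descend to straddle it, in two calls so the second can follow a force check.

```bash
python3 -m jog '[[0,0,5,0,0,0],[0,0,6,0,0,0],[0,0,6,0,0,0],[0,0,0,0,0,0],[0,0,0,0,0,0]]'
```

```text
time: 3.7
tool_pos: [459.3, 59.2, 80.7]
tcp_rot: [-3.141, -0.0, 2.579]
contact_force: [0.1, 0.2, 1.1]
grip_width: 36.6
finger_force: 0.0
```

```bash
python3 -m jog '[[0,0,7,0,0,0],[0,0,7,0,0,0],[0,0,5,0,0,0],[0,0,0,0,0,0]]'; python3 -m jog '[[0,0,0,0,0,0],[0,0,0,0,0,0],[0,0,0,0,0,0],[0,0,0,0,0,0],[0,0,0,0,0,0]]' 18
```

```text
time: 4.1
tool_pos: [458.7, 59.2, 60.7]
tcp_rot: [-3.141, -0.002, 2.579]
contact_force: [-0.8, -0.1, -0.1]
grip_width: 36.7
finger_force: 0.0
time: 4.6
tool_pos: [459.5, 59.3, 61.9]
tcp_rot: [3.141, 0.001, 2.579]
contact_force: [-0.1, 1.1, 0.2]
grip_width: 16.6
finger_force: 0.6
```

```bash
python3 -m jog '[[-0.1,2.2,0,0,0,0.04],[-0.1,3.3,0,0,0,0.06],[-0.2,4.4,0,0,0,0.08],[-0.2,4.4,0,0,0,0.08],[-0.2,4.4,0,0,0,0.08],[-0.1,3.3,0,0,0,0.06],[0,0,0,0,0,0],[0,0,0,0,0,0]]'
cat > s.py <<'E'
from h import *
o=bot.get_obs();p=np.array(o["tool_pos"]);y=o["tcp_rot"][2];w=json.load(open("bed.json"))
F=np.mean([o["contact_force"]],0);T=np.array([np.sin(y),-np.cos(y),0]);X=np.array([np.cos(y),np.sin(y),0])
v=p[:2]-b2w(w,[-28,-72,0])[0,:2];print("a",round(1.4-(y-w[2]-np.pi/2),3),"a_pos",round(1.4-(np.arctan2(v[1],v[0])-np.pi/2-w[2]),3),"r",round(np.hypot(*v),1),"push",round(-F@T,1),"rad",round(-F@X,1),"z",round(-F[2],1),"t",round(o["time"],1))
E
python3 s.py
```

```text
time: 5.4
tool_pos: [474.6, 74.9, 61.7]
tcp_rot: [3.141, 0.0, 2.181]
contact_force: [-0.0, 0.3, -0.4]
grip_width: 16.4
finger_force: 0.0
a 0.569 a_pos 0.573 r 54.6 push -0.1 rad -0.3 z 0.4 t 5.4
```

```bash
python3 -m jog '[[-0.1,2.8,0,0,0,0.05],[-0.1,2.8,0,0,0,0.05],[0,1.1,0,0,0,0.02]]'
python3 - <<'E'
from h import *
import cv2
a=bot.capture("scene")[:,:,::-1]
cv2.imwrite("pics/c2.png",cv2.resize(a[150:270,200:340],(700,600),interpolation=cv2.INTER_CUBIC))
E
python3 s.py
```

```text
time: 5.7
tool_pos: [479.9, 78.3, 61.6]
tcp_rot: [-3.141, -0.0, 2.059]
contact_force: [-2.4, 0.4, 0.6]
grip_width: 16.6
finger_force: 0.7
a 0.691 a_pos 0.692 r 54.7 push 0.9 rad -0.5 z -0.5 t 5.8
```

View pics/c2.png

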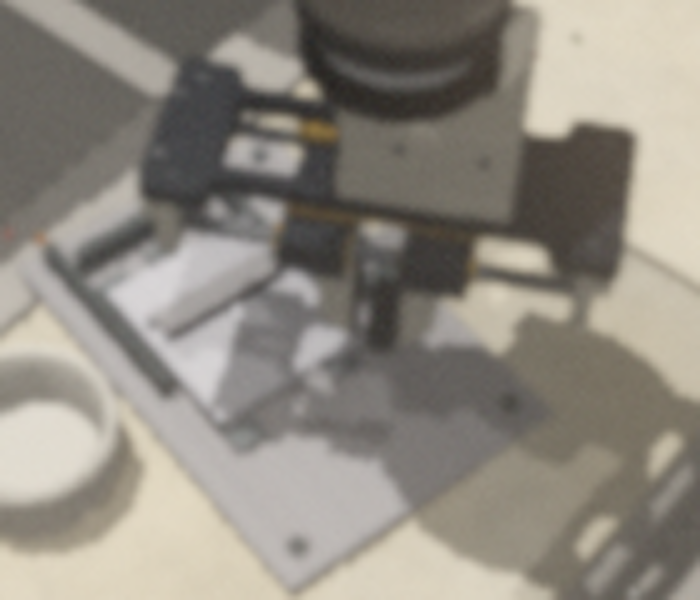

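The post at (380,310) sits between the fingers and the leaf nose is at the insert's near edge, about (315,380). I carry on in small steps, watching the force.

```bash
for i in 1; do python3 -m jog '[[0,1.4,0,0,0,0.025],[0,1.4,0,0,0,0.025],[0,1.4,0,0,0,0.025],[0,1.4,0,0,0,0.025]]' >/dev/null; python3 s.py; done
python3 -m jog '[[0,1.4,0,0,0,0.025],[0,1.4,0,0,0,0.025],[0,1.4,0,0,0,0.025]]' >/dev/null; python3 s.py
python3 -m jog '[[0,1.4,0,0,0,0.025],[0,1.4,0,0,0,0.025],[0,1.4,0,0,0,0.025]]' >/dev/null; python3 s.py
```

```text
a 0.792 a_pos 0.799 r 54.7 push 2.3 rad -0.6 z -0.1 t 6.2
a 0.867 a_pos 0.865 r 54.9 push 4.5 rad -1.6 z -2.3 t 6.5
a 0.943 a_pos 0.945 r 55.2 push 4.7 rad -2.1 z -2.4 t 6.8
```

```bash
python3 -m jog '[[0,1.1,0,0,0,0.02],[0,1.1,0,0,0,0.02],[0,1.1,0,0,0,0.02]]' >/dev/null; python3 s.py
python3 -m jog '[[0,1.1,0,0,0,0.02],[0,1.1,0,0,0,0.02],[0,1.1,0,0,0,0.02]]' >/dev/null; python3 s.py
python3 -m jog '[[0,1.1,0,0,0,0.02],[0,1.1,0,0,0,0.02]]' >/dev/null; python3 s.py
python3 -m jog '[[0,1.1,0,0,0,0.02],[0,1.1,0,0,0,0.02]]' >/dev/null; python3 s.py
```

```text
a 1.002 a_pos 0.995 r 55.3 push 7.0 rad -1.5 z -4.6 t 7.0
a 1.062 a_pos 1.053 r 55.5 push 7.3 rad -0.4 z -3.7 t 7.3
a 1.102 a_pos 1.093 r 55.6 push 7.3 rad -2.3 z -3.8 t 7.5
a 1.142 a_pos 1.133 r 55.8 push 6.4 rad -2.7 z -3.3 t 7.8
```

```bash
python3 -m jog '[[0,0.8,0,0,0,0.015],[0,0.8,0,0,0,0.015]]' >/dev/null; python3 s.py
python3 -m jog '[[0,0.8,0,0,0,0.015],[0,0.8,0,0,0,0.015]]' >/dev/null; python3 s.py
python3 -m jog '[[0,0.8,0,0,0,0.015]]' >/dev/null; python3 s.py
```

```text
a 1.172 a_pos 1.165 r 55.8 push 5.1 rad -2.7 z -2.7 t 8.0
a 1.202 a_pos 1.225 r 55.3 push 1.2 rad -0.7 z -0.0 t 8.2
a 1.217 a_pos 1.237 r 55.2 push 0.5 rad -0.9 z -0.4 t 8.2
```

```bash
python3 -m jog '[[0,0.6,0,0,0,0.01],[0,0.6,0,0,0,0.01]]' >/dev/null; python3 s.py
python3 -m jog '[[0,0.6,0,0,0,0.01],[0,0.6,0,0,0,0.01]]' >/dev/null; python3 s.py
```

```text
a 1.236 a_pos 1.252 r 55.2 push 1.8 rad -1.0 z -1.0 t 8.4
a 1.256 a_pos 1.27 r 55.2 push 1.3 rad -1.1 z 0.2 t 8.7
```

```bash
python3 -m jog '[[0,0.6,0,0,0,0.01],[0,0.6,0,0,0,0.01]]' >/dev/null; python3 s.py
python3 -m jog '[[0,0.6,0,0,0,0.01]]' >/dev/null; python3 s.py
python3 -m jog '[[0,0.6,0,0,0,0.01]]' >/dev/null; python3 s.py
```

```text
a 1.276 a_pos 1.284 r 55.2 push 3.8 rad 0.6 z -2.5 t 8.8
a 1.286 a_pos 1.289 r 55.2 push 5.2 rad 0.1 z -3.6 t 8.9
a 1.296 a_pos 1.3 r 55.2 push 6.0 rad -0.7 z -3.3 t 9.1
```

Run:
```python
from h import *
import cv2
a=bot.capture("scene")[:,:,::-1]
cv2.imwrite("pics/c3.png",cv2.resize(a[170:260,200:310],(780,600),interpolation=cv2.INTER_CUBIC))
```

```text
(no output)
```

View pics/c3.png

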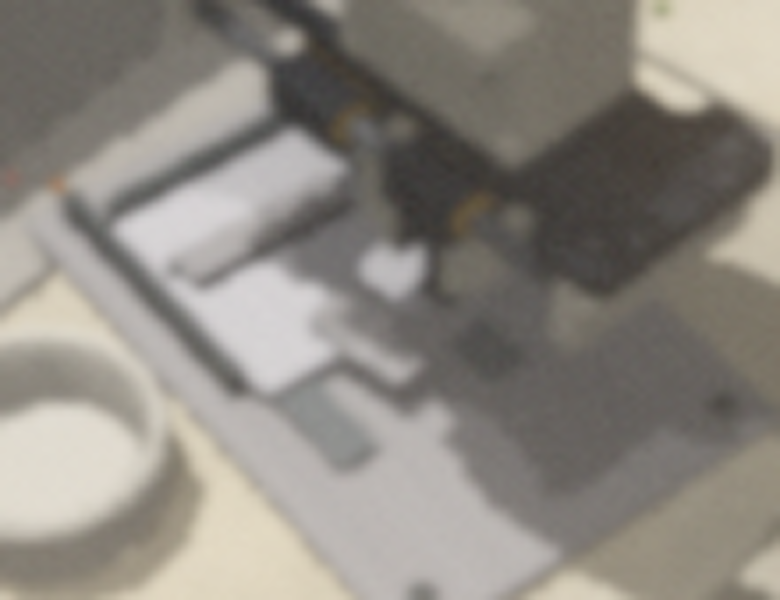

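The insert is well along the channel with the leaf riding on its top. I keep going in small steps.

```bash
python3 -m jog '[[0,0.5,0,0,0,0.01]]' >/dev/null; python3 s.py
python3 -m jog '[[0,0.5,0,0,0,0.01]]' >/dev/null; python3 s.py
```

```text
a 1.306 a_pos 1.311 r 55.2 push 4.5 rad -1.0 z -2.9 t 9.2
a 1.316 a_pos 1.322 r 55.3 push 4.6 rad 0.0 z -3.6 t 9.3
```

```bash
python3 -m jog '[[0,0.5,0,0,0,0.01]]' >/dev/null; python3 s.py
python3 -m jog '[[0,0.5,0,0,0,0.01]]' >/dev/null; python3 s.py
python3 -m jog '[[0,0.5,0,0,0,0.01]]' >/dev/null; python3 s.py
```

```text
a 1.326 a_pos 1.326 r 55.3 push 7.0 rad 0.6 z -4.7 t 9.4
a 1.336 a_pos 1.33 r 55.2 push 6.9 rad 0.5 z -4.9 t 9.5
a 1.346 a_pos 1.337 r 55.2 push 7.0 rad 0.2 z -5.6 t 9.6
```

```bash
python3 -m jog '[[0,0.5,0,0,0,0.008]]' >/dev/null; python3 s.py
python3 -m jog '[[0,0.5,0,0,0,0.008]]' >/dev/null; python3 s.py
python3 -m jog '[[0,0,0,0,0,0]]' >/dev/null; python3 s.py
```

```text
a 1.354 a_pos 1.35 r 55.3 push 5.8 rad -0.4 z -3.4 t 9.7
a 1.362 a_pos 1.382 r 55.4 push 2.2 rad -1.8 z 0.5 t 9.8
a 1.362 a_pos 1.383 r 55.5 push 2.5 rad -1.3 z -0.5 t 9.9
```

```bash
python3 -m jog '[[0,0.5,0,0,0,0.008]]' >/dev/null; python3 s.py
python3 -m jog '[[0,0.5,0,0,0,0.008]]' >/dev/null; python3 s.py
```

```text
a 1.37 a_pos 1.383 r 55.4 push 4.6 rad -0.8 z -1.6 t 10.0
a 1.378 a_pos 1.387 r 55.4 push 3.5 rad -0.7 z -1.7 t 10.1
```

```bash
python3 -m jog '[[0,0.5,0,0,0,0.008]]' >/dev/null; python3 s.py
python3 -m jog '[[0,0.5,0,0,0,0.008]]' >/dev/null; python3 s.py
```

```text
a 1.386 a_pos 1.396 r 55.4 push 5.2 rad -1.1 z -1.0 t 10.2
a 1.394 a_pos 1.407 r 55.4 push 4.9 rad -1.6 z -0.9 t 10.3
```

```bash
python3 -m jog '[[0,0.5,0,0,0,0.008]]' >/dev/null; python3 s.py
python3 -m jog '[[0,0.5,0,0,0,0.008]]' >/dev/null; python3 s.py
```

```text
a 1.402 a_pos 1.417 r 55.5 push 4.9 rad -2.2 z -0.9 t 10.4
a 1.41 a_pos 1.427 r 55.5 push 5.5 rad -2.1 z -0.3 t 10.5
```

```bash
python3 -m jog '[[0,0.5,0,0,0,0.008]]' >/dev/null; python3 s.py
python3 -m jog '[[0,0,0,0,0,0]]' >/dev/null; python3 s.py
```

```text
a 1.418 a_pos 1.434 r 55.5 push 6.5 rad -2.6 z -2.0 t 10.6
a 1.418 a_pos 1.434 r 55.5 push 5.2 rad -2.3 z -1.2 t 10.7
```

```bash
python3 -m jog '[[0,0.5,0,0,0,0.008]]' >/dev/null; python3 s.py
python3 -m jog '[[0,0.5,0,0,0,0.008]]' >/dev/null; python3 s.py
```

```text
a 1.426 a_pos 1.435 r 55.5 push 6.7 rad -2.4 z -3.3 t 10.8
a 1.434 a_pos 1.436 r 55.4 push 9.0 rad -2.2 z -4.1 t 10.9
```

```bash
python3 -m jog '[[0,0.5,0,0,0,0.008]]' >/dev/null; python3 s.py
python3 - <<'E'
from h import *
import cv2
a=bot.capture("scene")[:,:,::-1]
cv2.imwrite("pics/c4.png",cv2.resize(a[170:260,200:310],(780,600),interpolation=cv2.INTER_CUBIC))
E
```

```text
a 1.442 a_pos 1.437 r 55.4 push 9.5 rad -2.1 z -5.5 t 11.0
```

View pics/c4.png

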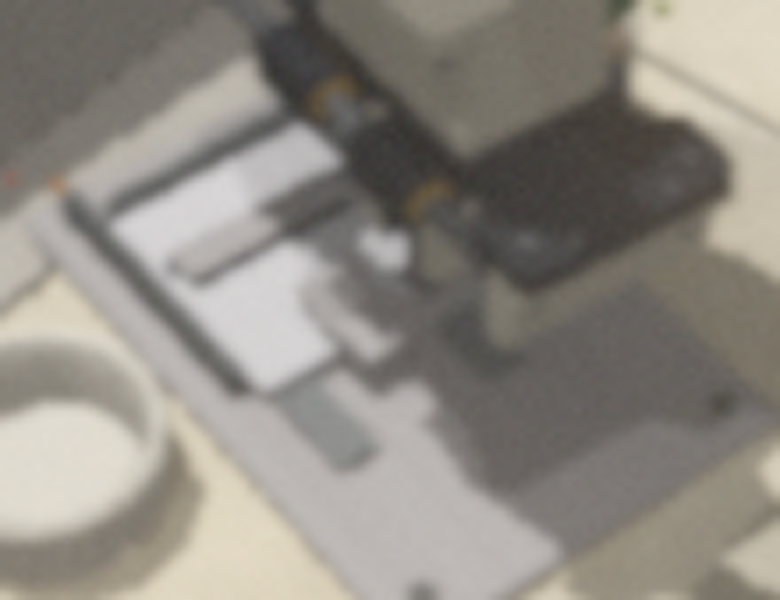

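The insert's near corner at (268,390) has not moved since the last view, so it is home. The force is now rising while the post position stands still, so it has come up solid. I firm up to about 12–13 N.

```bash
python3 -m jog '[[0,0.4,0,0,0,0.004]]' >/dev/null; python3 s.py
python3 -m jog '[[0,0.4,0,0,0,0.004]]' >/dev/null; python3 s.py
```

```text
a 1.446 a_pos 1.438 r 55.4 push 11.1 rad -1.5 z -5.5 t 11.2
a 1.45 a_pos 1.438 r 55.3 push 10.6 rad -1.8 z -6.3 t 11.2
```

```bash
python3 -m jog '[[0,0.4,0,0,0,0.003]]' >/dev/null; python3 s.py
python3 -m jog '[[0,0,0,0,0,0]]' >/dev/null; python3 s.py
python3 -m jog '[[0,0,0,0,0,0]]' >/dev/null; python3 s.py
```

```text
a 1.453 a_pos 1.439 r 55.3 push 13.2 rad -2.5 z -7.1 t 11.3
a 1.453 a_pos 1.439 r 55.3 push 12.2 rad -2.1 z -6.8 t 11.4
a 1.453 a_pos 1.439 r 55.3 push 11.6 rad -2.4 z -7.7 t 11.6
```

```bash
python3 -m jog '[[0,0.4,0,0,0,0]]' >/dev/null; python3 s.py
python3 -m jog '[[0,0,0,0,0,0]]' >/dev/null; python3 s.py
python3 -m jog '[[0,0.2,0,0,0,0]]' >/dev/null; python3 s.py
python3 -m jog '[[0,0,0,0,0,0],[0,0,0,0,0,0]]' >/dev/null; python3 s.py
```

```text
a 1.453 a_pos 1.439 r 55.3 push 13.5 rad -2.0 z -8.3 t 11.7
a 1.453 a_pos 1.44 r 55.3 push 12.6 rad -1.3 z -7.3 t 11.8
a 1.453 a_pos 1.44 r 55.3 push 14.5 rad -1.3 z -8.4 t 11.8
a 1.453 a_pos 1.44 r 55.3 push 13.4 rad -2.2 z -8.2 t 12.1
```

Held firm at about 13.5 N with no further movement. Now I back off slowly and swing the clip back.

```bash
python3 -m jog '[[0,-1,0,0,0,0],[0,-1,0,0,0,-0.01],[0,-1.5,0,0,0,-0.02],[0,-1.5,0,0,0,-0.03],[0,-1.6,0,0,0,-0.03],[0,-1.6,0,0,0,-0.03]]' >/dev/null; python3 s.py
python3 -m jog '[[0,-1.6,0,0,0,-0.03],[0,-1.6,0,0,0,-0.03],[0,-1.6,0,0,0,-0.03],[0,-1.6,0,0,0,-0.03]]' >/dev/null; python3 s.py
```

```text
a 1.33 a_pos 1.365 r 55.2 push -3.3 rad 1.1 z 0.3 t 12.7
a 1.21 a_pos 1.228 r 55.4 push -1.1 rad 1.0 z -0.3 t 13.1
```

```bash
python3 -m jog '[[-0.1,-2.8,0,0,0,-0.05],[-0.1,-2.8,0,0,0,-0.05],[-0.1,-2.8,0,0,0,-0.05],[-0.1,-2.8,0,0,0,-0.05],[-0.1,-2.8,0,0,0,-0.05],[-0.1,-2.8,0,0,0,-0.05],[-0.1,-2.8,0,0,0,-0.05],[-0.1,-2.8,0,0,0,-0.05],[-0.1,-2.8,0,0,0,-0.05],[-0.1,-2.8,0,0,0,-0.05]]' >/dev/null; python3 s.py
python3 - <<'E'
from h import *
import cv2
a=bot.capture("scene")[:,:,::-1]
cv2.imwrite("pics/c5.png",cv2.resize(a[170:260,200:310],(780,600),interpolation=cv2.INTER_CUBIC))
E
```

```text
a 0.709 a_pos 0.718 r 55.1 push -1.4 rad 0.5 z 0.5 t 14.1
```

View pics/c5.png

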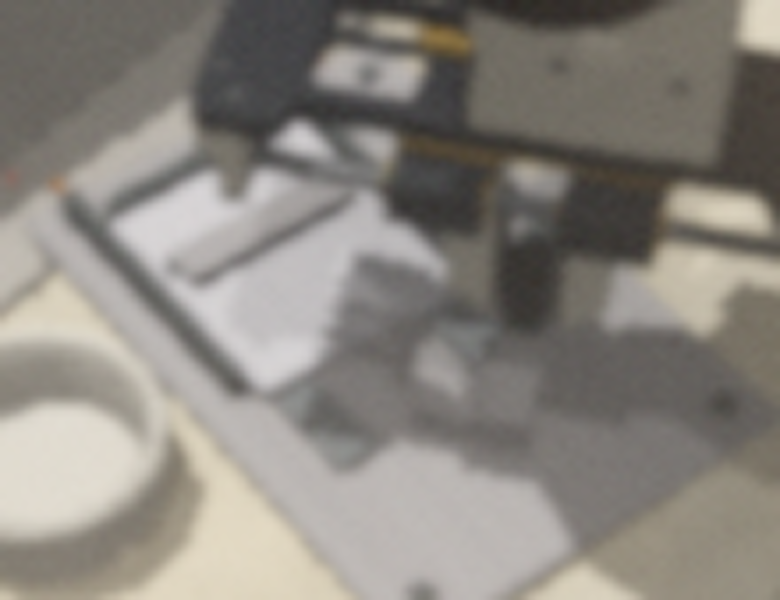

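The insert has stayed put, with its corner still at (268,390), and the clip is off it. Swinging on to the parked side.

```bash
python3 -m jog '[[-0.1,-3,0,0,0,-0.055],[-0.1,-3,0,0,0,-0.055],[-0.1,-3,0,0,0,-0.055],[-0.1,-3,0,0,0,-0.055],[-0.1,-3,0,0,0,-0.055],[-0.1,-3,0,0,0,-0.055],[-0.1,-3,0,0,0,-0.055],[-0.1,-3,0,0,0,-0.055],[-0.1,-3,0,0,0,-0.055],[-0.1,-3,0,0,0,-0.055]]' >/dev/null; python3 s.py
python3 -m jog '[[0,-1,0,0,0,-0.02],[0,0.8,0,0,0,0],[0,0.8,0,0,0,0],[0,0,0,0,0,0]]' 40; python3 s.py
```

```text
a 0.16 a_pos 0.174 r 54.6 push -1.6 rad 2.0 z 0.4 t 15.1
time: 15.5
tool_pos: [460.1, 59.7, 61.7]
tcp_rot: [-3.141, -0.0, 2.606]
contact_force: [1.0, 0.1, -0.2]
grip_width: 36.1
finger_force: 0.0
a 0.143 a_pos 0.186 r 54.3 push -0.6 rad 0.8 z 0.2 t 15.5
```

Fingers are open around the post. I lift straight up and move away toward the robot's right.

```bash
python3 -m jog '[[0,0,-8,0,0,0],[0,0,-12,0,0,0],[0,0,-20,0,0,0],[0,0,-30,0,0,0],[0,0,-40,0,0,0],[0,0,-40,0,0,0]]'; python3 -m jog '[[-25,-25,0,0,0,0],[-25,-25,0,0,0,0],[-25,-25,0,0,0,0],[-25,-25,0,0,0,0],[-25,-25,0,0,0,0],[-25,-25,0,0,0,0],[0,0,0,0,0,0]]'
python3 - <<'E'
from h import *
import cv2
b=bot.capture("top")[:,:,::-1];a=bot.capture("scene")[:,:,::-1]
s=cv2.resize(a[150:270,190:310],(400,400),interpolation=cv2.INTER_CUBIC)
t=cv2.resize(b[140:265,160:285],(400,400),interpolation=cv2.INTER_CUBIC)
cv2.imwrite("pics/c6.png",np.hstack([s,t]))
E
```

```text
time: 16.1
tool_pos: [459.7, 59.5, 213.6]
tcp_rot: [-3.141, -0.0, 2.607]
contact_force: [1.0, 0.1, 0.3]
grip_width: 36.9
finger_force: 0.0
time: 16.8
tool_pos: [513.4, -149.7, 212.0]
tcp_rot: [-3.141, 0.001, 2.603]
contact_force: [-0.1, -0.0, 0.1]
grip_width: 36.7
finger_force: 0.0
```

View pics/c6.png

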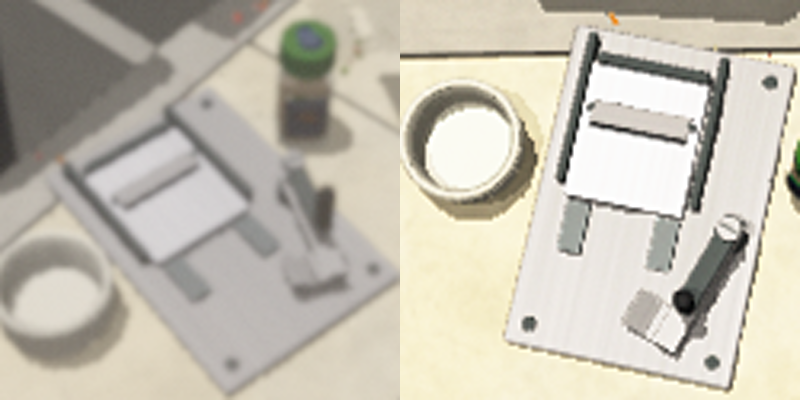

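The clip is parked, the jar and ramekin are in place, and the insert is up the channel: near-left corner at scene (152,262) and top (567,193). A quick fit of its height, against the starting picture as reference, checks the drop.

Run:
```python
from h import *
w=json.load(open("bed.json"))
s=lambda x,y:np.array([x,y])*0.3+[190,150]
t=lambda x,y:np.array([x-400,y])*125/400+[160,140]
s0=lambda x,y:np.array([x,y])/3.5+[160,120]
t0=lambda x,y:np.array([x,y])/4.2+140
def fit(o):
    g=lambda v:np.concatenate([proj(c,b2w(w,[v[0],v[1]+e,v[2]]))[0]-q for c,e,q in o])
    r=least_squares(g,[-30,0,20]);print(np.round(r.x,1),np.round(r.fun,1))
fit([("scene",40,s0(298,398)),("scene",-40,s0(389,345)),("top",40,t0(292,302)),("top",-40,t0(445,331))])
fit([("scene",40,s(152,262)),("scene",-40,s(250,206)),("top",40,t(567,193)),("top",-40,t(683,215))])
```

```text
[-46.1  -0.5  20.2] [-1.3  1.3  0.9 -1.1 -0.3 -0.5  0.7  0.6]
[-20.    1.1  15.2] [ 1.   0.2 -0.5 -0.  -0.5 -0.7  0.3  0.2]
```

The fit shows the insert 5 mm lower than at the start, and 26 mm further along. Handing in.

```bash
python3 -c "
from plant import bot
print(bot.close_job())"
```

```text
the job is handed in; nothing more can be done
None
```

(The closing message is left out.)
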